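# Put the gearbox bearings into their dishes

### The job

The stripped gearbox's parts lie about the bench: pick out the four smooth ball bearings and put each flat in its own parts dish by size, the largest bearing in the largest dish, the second in the second, and so on down to the smallest in the smallest. Set each one down gently, never drop it, and leave the two toothed gears where they lie.

Things in the scene. Friction and masses are not known exactly. Their poses are not given: they have to be found in the camera images.
- bearing_large_mid (a point): Centre, half-way up, of the largest of the four ball bearings: a loose smooth bright-steel ring lying flat, outside diameter 62 mm, height 26 mm, about 320 g, bright races with brass balls between and a dark 30 mm bore that is closed (grip it across the outside). z axis up along the bearing's axis, so its underside is 13 mm below this point.
- bearing_medium_mid (a point): Centre, half-way up, of the second largest of the four ball bearings: a loose smooth bright-steel ring lying flat, outside diameter 50 mm, height 23 mm, about 190 g, bright races with brass balls between and a dark 24 mm bore that is closed (grip it across the outside). z axis up along the bearing's axis, so its underside is 11.5 mm below this point.
- bearing_small_mid (a point): Centre, half-way up, of the third largest of the four ball bearings: a loose smooth bright-steel ring lying flat, outside diameter 38 mm, height 20 mm, about 100 g, bright races with brass balls between and a dark 17 mm bore that is closed (grip it across the outside). z axis up along the bearing's axis, so its underside is 10 mm below this point.
- bearing_tiny_mid (a point): Centre, half-way up, of the smallest of the four ball bearings: a loose smooth bright-steel ring lying flat, outside diameter 27 mm, height 18 mm, about 50 g, bright races with brass balls between and a dark 11 mm bore that is closed (grip it across the outside). z axis up along the bearing's axis, so its underside is 9 mm below this point.
- dish_large: The largest of the four shallow round steel parts dishes, which stay put on the bench: inside diameter 86 mm, outside 94 mm, floor 3 mm thick, rim 9 mm high over the bench (6 mm over the dish's floor). Origin at the centre of its underside, on the bench; z up.
- dish_medium: The second largest of the four shallow round steel parts dishes, which stay put on the bench: inside diameter 74 mm, outside 82 mm, floor 3 mm thick, rim 9 mm high over the bench (6 mm over the dish's floor). Origin at the centre of its underside, on the bench; z up.
- dish_small: The third largest of the four shallow round steel parts dishes, which stay put on the bench: inside diameter 62 mm, outside 70 mm, floor 3 mm thick, rim 9 mm high over the bench (6 mm over the dish's floor). Origin at the centre of its underside, on the bench; z up.
- dish_tiny: The smallest of the four shallow round steel parts dishes, which stay put on the bench: inside diameter 51 mm, outside 59 mm, floor 3 mm thick, rim 9 mm high over the bench (6 mm over the dish's floor). Origin at the centre of its underside, on the bench; z up.
- gear_wide: Bystander: loose dark-steel toothed gear lying flat, 77 mm across the teeth, 18 mm thick, hub 36 mm wide and 28 mm high. Origin at the centre of its underside; z up.
- gear_narrow: Bystander: loose dark-steel toothed gear lying flat, 57 mm across the teeth, 22 mm thick, hub 26 mm wide and 32 mm high. Origin at the centre of its underside; z up.
Not all that is in view belongs to the job. What is shaped like the part that bears bearing_tiny_mid but orange or pink is not meant.

How it is judged:
At the end, for the whole second after the job is handed in: Each of the four bearings lies flat (within 0.1 rad), same side up as at the start, on the floor of the dish of its own size rank, its centre within 14 mm of the dish's centre (that is, anywhere inside the rim), released and at rest (horizontal distance between bearing_large_mid and dish_large below 0.014 m and height (world z) of bearing_large_mid between 0.013 and 0.019 m and angle between each of bearing_large_mid, bearing_medium_mid, bearing_small_mid, bearing_tiny_mid's own z axis and vertical below 0.1 rad and linear speed of each of bearing_large, bearing_medium, bearing_small, bearing_tiny below 0.02 m/s and horizontal distance between bearing_medium_mid and dish_medium below 0.014 m and height (world z) of bearing_medium_mid between 0.0115 and 0.0175 m and horizontal distance between bearing_small_mid and dish_small below 0.014 m and height (world z) of bearing_small_mid between 0.01 and 0.016 m and horizontal distance between bearing_tiny_mid and dish_tiny below 0.014 m and height (world z) of bearing_tiny_mid between 0.009 and 0.015 m); the robot touches nothing.
It fails at once if a bearing is dropped or thrown (moves faster than 0.8 m/s with its centre within 40 mm of the bench) ((height (world z) of bearing_large_mid below 0.04 m and linear speed of bearing_large above 0.8 m/s) or (height (world z) of bearing_medium_mid below 0.04 m and linear speed of bearing_medium above 0.8 m/s) or (height (world z) of bearing_small_mid below 0.04 m and linear speed of bearing_small above 0.8 m/s) or (height (world z) of bearing_tiny_mid below 0.04 m and linear speed of bearing_tiny above 0.8 m/s)).
It fails at once if a toothed gear is shifted by more than 20 mm (distance of any of gear_wide, gear_narrow from where it was at the start of the episode above 0.02 m).
It also fails if it takes over 91 s, if anything falls off the work surface, if the arm or the gripper's body presses on something with over 40 N, if the wrist force passes 120 N, or if a joint passes its speed limit or range.

### The arm

A 6-joint arm with a two-finger parallel gripper is mounted at the origin on the work surface. World frame = base frame: x ahead of the robot, y to its left, z up, the work surface at z = 0. Lengths are in m, angles in rad, forces in N, time in s.
With the tool pointing down it reaches from about 0.3 to 0.775 m from the base axis. Payload 14.6 kg.
Tool frame: the origin (TCP) lies midway between the tips of the shut fingers; the grasp point (between the pads) lies 19 mm behind it (ctrl.pinch_z is the distance from the TCP to the grasp point, in m); z points along the fingers, y is the line along which they close (so a half turn about z gives the same grasp; the last joint's range is limited). The gripper opens to 94 mm and grips with 3 to 60 N. Pads are 16 mm wide; open, the fingers measure 119 mm over their backs; the gripper's body (75 mm by 177 mm) begins 78 mm behind the grasp point.
Start: joints at [1.215, 0.3, 1.521, -0, 1.321, -0.067], TCP at [0.157, 0.527, 0.205] pointing down, gripper open.
Joint ranges: [-3.03, 3.03], [-0.79, 2.21], [0.23, 2.52], [-1.04, 4.18], [0, 3.07], [-2.55, 2.55]. Speed limits (rad/s): [2.22, 2.22, 2.57, 3.14, 3.14, 3.14].

### API

Orientations are given as [roll, pitch, yaw] about the fixed x, y, z axes, in that order (R = Rz(yaw) Ry(pitch) Rx(roll)).
In Python, from station import ctrl gives the robot as it stands.
- The arm moves only by the tool jog_arm, never from a script. Its argument "motion" is a list of rows, each a list of 7 numbers: the shift along the tool's x, y, z in m, then the turn, a rotation vector about the tool's x, y, z in rad, then the opening, from -1 (shut) to 1 (fully open). In form: [[tx, ty, tz, rx, ry, rz, gripper], ...]. A call has 1 to 5 rows; each row shifts and turns the commanded pose from where the row before left it, along the tool's axes as they then stand; what a row does not reach is not made up. A row lasts 1/10 s, in which the tool goes at most 50 mm and 8.59 degrees, less where a joint would pass 70% of its speed; a pose out of reach is approached as far as the arm can. A call is refused whole if a number of a shift passes 0.05 or a number of a turn 0.15, either way. A call with a gripper value outside its range is refused whole. The fingers move at their own pace and stop on an object; "squeeze" is the grip in N (left out, the last holds). Time passes only in rows, so rows that do not move let the fingers close. It gives the time, the measured TCP pose, the force, the opening and the grip force at its end, in the units of the state.
- ctrl.get_obs(): the state, without advancing time (a new reading comes with each control period).
- ctrl.camera(name): name is "scene" or "side" or "wrist"; returns the picture (400x640x3 uint8, red, green, blue); there is no depth.
- ctrl.camera_model(name): a dict with "intrinsics" (3x3 intrinsics, pixels), "rvec" (rotation vector, rad) and "tvec" (3), from world to camera coordinates, as OpenCV has them. Camera axes: x right, y down, z forward; pixel columns grow to the right and rows downward; lengths in m; the calibration is good to about 2 mm. The wrist camera is an equidistant fisheye: a pixel r from the principal point sees the ray r / f radians off the axis. A picture is of the moment at which its call begins: read the wrist's pose just before it. camera_model takes no time and is no camera call; for the wrist camera it gives the pose at the moment of the call.
- ctrl.hand_in(): hands the job in; it is judged then, once.
The state is a dict: "time_s": time; "qpos": joint angles; "joint_vel": joint speeds; "tau": joint torques, N m; "ee_pos": TCP position; "eef_rot": TCP orientation; "force": force on the tool from outside, world axes, zero at the start; "moment": the same for the moment, N m; "grip_width": finger opening in m; "grip_force": force on a finger pad.
Only numpy, scipy, OpenCV 4.12 (cv2) and the standard library are available. Lean on these libraries where they do the work, as an engineer would, in place of code of your own. Each camera call takes 0.05 s, during which the arm holds its last target. There are 200 camera calls.

## Working session

There is one attempt and no reset: what is moved stays moved. The work goes in short steps, Python scripts to look and compute and a tool call to move; the robot and the scene stay as the last step left them, time stands still between calls to the robot, and variables do not carry over. Pictures are saved under pics/ and viewed, at most 14 in all, crops included, and the job is handed in when it is done.

Besides the shell and the picture viewer there is one more tool, called after "Emit:" in YAML: its name, and indented under it one key for each argument. jog_arm: Moves the arm, as the interface text tells. Its arguments: {"type":"object","properties":{"motion":{"type":"array"},"squeeze":{"type":"number"}},"required":["motion"]}

```bash
mkdir -p pics; python3 - <<'E'
from station import ctrl
import cv2,numpy as np
for n in ["scene","side","wrist"]:
    m=ctrl.camera_model(n);im=ctrl.camera(n)
    cv2.imwrite(f"pics/{n}0.png",im[:,:,::-1])
    R=cv2.Rodrigues(np.array(m["rvec"]))[0]
    print(n,np.round(m["intrinsics"],1).tolist(),np.round(-R.T@np.ravel(m["tvec"]),3),np.round(R,2).tolist(), [k for k in m])
print(ctrl.get_obs())
E
```

```text
scene [[390.2, 0.0, 322.2], [0.0, 390.2, 207.5], [0.0, 0.0, 1.0]] [ 1.346 -0.081  0.567] [[0.06, 1.0, 0.02], [0.54, -0.01, -0.84], [-0.84, 0.06, -0.54]] ['intrinsics', 'rvec', 'tvec']
side [[399.7, 0.0, 318.9], [0.0, 399.7, 194.6], [0.0, 0.0, 1.0]] [ 0.398 -0.861  0.549] [[0.99, -0.15, -0.01], [-0.09, -0.5, -0.86], [0.12, 0.85, -0.51]] ['intrinsics', 'rvec', 'tvec']
wrist [[309.7, 0.0, 314.0], [0.0, 309.7, 197.2], [0.0, 0.0, 1.0]] [0.091 0.547 0.384] [[0.28, 0.96, -0.0], [0.93, -0.28, 0.24], [0.23, -0.07, -0.97]] ['intrinsics', 'rvec', 'tvec']
{'time_s': 0.15, 'qpos': array([ 1.21540253e+00,  3.00341339e-01,  1.52142203e+00, -1.52186772e-05,
        1.32068368e+00, -6.66156664e-02]), 'joint_vel': array([ 0.00096039, -0.00084841, -0.00055939,  0.00033236,  0.0005561 ,
       -0.00134015]), 'tau': array([ 6.25857829e-04, -5.31959116e+01, -3.52817452e+01,  7.07960757e-02,
        2.35338573e-02, -7.12823157e-05]), 'ee_pos': array([0.15657827, 0.52704291, 0.20502479]), 'eef_rot': array([-3.14073916e+00, -4.21653718e-05,  2.85281828e+00]), 'force': array([0.06820675, 0.03173714, 0.82905033]), 'moment': array([-0.01016427, -0.0165447 ,  0.01983647]), 'grip_force': 0.0, 'grip_width': 0.09405389239366843}
```

View pics/scene0.png

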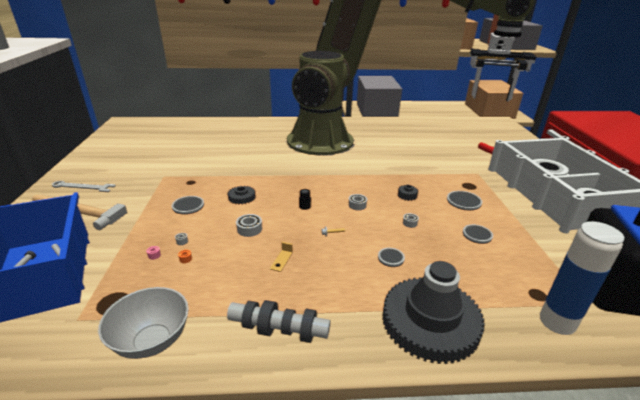

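View pics/side0.png

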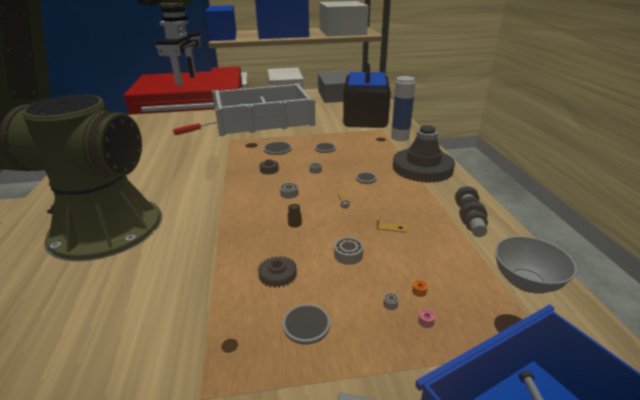

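View pics/wrist0.png

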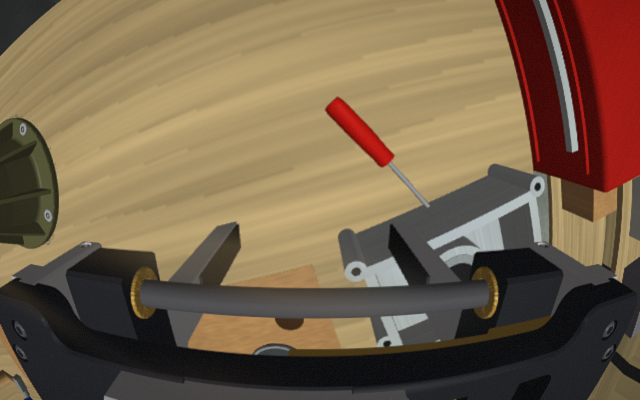

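The pictures show the four dishes (scene 188,205; 464,200; 478,233; 391,257) and four bearings (scene 249,225; 358,202; 410,220; 181,239). The gears are at 242,194 and 408,192. The orange and pink rings (185,256; 153,253) aren't part of the job. Next I'll locate all of these from both views.

```bash
cat > h.py <<'E'
from station import ctrl
import cv2,numpy as np
def cast(m,px,z):
    K=np.array(m["intrinsics"]);R=cv2.Rodrigues(np.array(m["rvec"]))[0];c=-R.T@np.ravel(m["tvec"])
    d=R.T@np.linalg.inv(K)@np.array([px[0],px[1],1.]);return c+d*(z-c[2])/d[2]
def castw(m,px,z):
    K=np.array(m["intrinsics"]);R=cv2.Rodrigues(np.array(m["rvec"]))[0];c=-R.T@np.ravel(m["tvec"])
    v=(np.array(px)-K[:2,2])/K[0,0];t=np.hypot(*v);d=R.T@np.array([*(v*np.sin(t)/t),np.cos(t)])
    return c+d*(z-c[2])/d[2]
def projw(m,p):
    K=np.array(m["intrinsics"]);R=cv2.Rodrigues(np.array(m["rvec"]))[0]
    q=R@np.array(p)+np.ravel(m["tvec"]);t=np.arctan2(np.hypot(q[0],q[1]),q[2]);return K[:2,2]+K[0,0]*t*q[:2]/np.hypot(q[0],q[1])
def blob(im,seed,r):
    "low-saturation blob near the seed: centre of its hull, box"
    hsv=cv2.cvtColor(im,cv2.COLOR_RGB2HSV);k=((hsv[...,1]<95)).astype(np.uint8)
    k=cv2.morphologyEx(k,cv2.MORPH_CLOSE,np.ones((3,3)))
    w=np.zeros_like(k);cv2.circle(w,seed,r,1,-1);k&=w
    cs=max(cv2.findContours(k,cv2.RETR_EXTERNAL,cv2.CHAIN_APPROX_NONE)[0],key=cv2.contourArea)
    h=cv2.convexHull(cs);M=cv2.moments(h);return np.array([M["m10"],M["m01"]])/M["m00"],cv2.boundingRect(h),h
E
python3 - <<'E'
from h import *
P={"dL?":(188,205,306,322,.009,24),"d2":(464,200,278,148,.009,22),"d3":(478,233,325,147,.009,20),"d4":(391,257,366,177,.009,20),
"B1":(249,225,349,250,.013,20),"B2":(358,202,289,190,.0115,15),"B3":(410,220,316,168,.01,13),"B4":(181,239,391,300,.009,11),
"gw":(242,194,278,270,.012,20),"gn":(408,192,269,166,.014,14),"blk":(305,199,294,215,.02,16)}
for n in P:
    a=P[n]
    for cam,s in(("scene",a[:2]),("side",a[2:4])):
        im=cv2.imread(f"pics/{cam}0.png")[:,:,::-1].copy();m=ctrl.camera_model(cam)
        c,b,h=blob(im,s,a[5] if cam=="scene" else int(a[5]*1.3))
        w=np.linalg.norm(cast(m,(b[0],c[1]),a[4])-cast(m,(b[0]+b[2],c[1]),a[4]))
        print(n,cam,c.round(1),b,cast(m,c,a[4]).round(4)[:2],"w %.3f"%w)
E
```

```text
dL? scene [187.3 204.1] (171, 195, 33, 19) [ 0.4447 -0.3775] w 0.087
dL? side [306.  323.3] (282, 304, 49, 40) [ 0.439  -0.3832] w 0.084
d2 scene [464.3 199.6] (447, 190, 36, 20) [0.4398 0.3804] w 0.102
d2 side [277.  147.4] (263, 141, 29, 14) [0.434  0.3714] w 0.097
d3 scene [477.5 233. ] (463, 224, 31, 19) [0.5968 0.355 ] w 0.077
d3 side [324.8 146.9] (315, 142, 21, 11) [0.591  0.3468] w 0.070
d4 scene [390.9 256.4] (378, 247, 27, 20) [0.6782 0.1232] w 0.061
d4 side [365.9 177.2] (356, 172, 21, 12) [0.6721 0.1157] w 0.060
B1 scene [248.6 224.6] (235, 214, 27, 23) [ 0.5506 -0.2049] w 0.066
B1 side [348.3 249.8] (334, 237, 30, 27) [ 0.552  -0.2034] w 0.064
B2 scene [357.4 201.3] (348, 194, 20, 16) [0.4455 0.0788] w 0.055
B2 side [288.6 189.7] (279, 182, 20, 17) [0.4481 0.0786] w 0.054
B3 scene [410.3 219.7] (403, 213, 16, 15) [0.5359 0.203 ] w 0.041
B3 side [315.1 167.2] (309, 162, 13, 12) [0.5381 0.2022] w 0.039
B4 scene [181.1 238.3] (174, 233, 14, 12) [ 0.5963 -0.3572] w 0.032
B4 side [390.7 300.3] (384, 292, 15, 18) [ 0.5984 -0.3553] w 0.027
gw scene [241.1 194.4] (228, 186, 27, 18) [ 0.4017 -0.2405] w 0.074
gw side [277.3 270.3] (259, 256, 37, 29) [ 0.3983 -0.2423] w 0.074
gn scene [407.4 192. ] (398, 185, 20, 15) [0.4026 0.2277] w 0.057
gn side [268.6 166.3] (260, 160, 18, 13) [0.4004 0.2255] w 0.054
blk scene [304.5 198.8] (300, 189, 10, 20) [ 0.4427 -0.0654] w 0.027
blk side [293.5 206.9] (290, 205, 8, 5) [ 0.4521 -0.0241] w 0.020
```

Emit:
jog_arm:
  motion:
    - [0,0,0,0,0,0.1424,1]
    - [0,0,0,0,0,0.1424,1]
    - [0,0,0,0,0,0.1424,1]
    - [0,0,0,0,0,0.1424,1]
    - [0,0,0,0,0,0.1424,1]

```text
time_s: 0.65
ee_pos: [0.1566, 0.5271, 0.2052]
eef_rot: [-3.141, 0.0, 2.135]
force: [-0.6, 0.1, -0.3]
grip_width: 0.0939
grip_force: 0.0
```

Emit:
jog_arm:
  motion:
    - [0,0,0,0,0,0.1424,1]
    - [0,0,0,0,0,0.1424,1]
    - [0,0,0,0,0,0.1424,1]
    - [0,0,0,0,0,0.1424,1]
    - [0,0,0,0,0,0,1]

```text
time_s: 1.15
ee_pos: [0.1566, 0.5271, 0.2052]
eef_rot: [-3.141, 0.0, 1.569]
force: [-1.0, 0.8, 0.3]
grip_width: 0.0945
grip_force: 0.0
```

Emit:
jog_arm:
  motion:
    - [-0.0324,0.038,0,0,0,0,1]
    - [-0.0324,0.038,0,0,0,0,1]
    - [-0.0324,0.038,0,0,0,0,1]
    - [-0.0324,0.038,0,0,0,0,1]
    - [-0.0324,0.038,0,0,0,0,1]

```text
time_s: 1.65
ee_pos: [0.3479, 0.3637, 0.2055]
eef_rot: [3.141, -0.0, 1.576]
force: [0.4, 0.4, -0.0]
grip_width: 0.094
grip_force: 0.0
```

Emit:
jog_arm:
  motion:
    - [-0.0324,0.038,0,0,0,0,1]
    - [-0.0324,0.038,0,0,0,0,1]
    - [-0.0324,0.038,0,0,0,0,1]
    - [-0.0324,0.038,0,0,0,0,1]
    - [-0.0324,0.038,0,0,0,0,1]

```text
time_s: 2.15
ee_pos: [0.5381, 0.2017, 0.2055]
eef_rot: [3.142, -0.0, 1.576]
force: [0.1, 0.3, -0.6]
grip_width: 0.094
grip_force: 0.0
```

Emit:
jog_arm:
  motion:
    - [0,0,0,0,0,0,1]
    - [0,0,0,0,0,0,1]

```text
time_s: 2.35
ee_pos: [0.5369, 0.2027, 0.2049]
eef_rot: [-3.141, 0.0, 1.573]
force: [0.2, 0.6, 0.5]
grip_width: 0.0936
grip_force: 0.0
```

```bash
python3 - <<'E'
from h import *
m=ctrl.camera_model("wrist");im=ctrl.camera("wrist");print(ctrl.get_obs()["ee_pos"])
for n,p in dict(B3=(.537,.2026,.01),dl=(.437,.376,.005),ds=(.594,.351,.005),tcp=tuple(ctrl.get_obs()["ee_pos"])).items(): print(n,projw(m,p).round(1))
cv2.imwrite("pics/w1.png",im[:,:,::-1])
E
```

```text
[0.53635506 0.20357354 0.20515418]
B3 [313.5 178.9]
dl [233.4  42.4]
ds [360.6  59.5]
tcp [311.8 234.9]
```

View pics/w1.png

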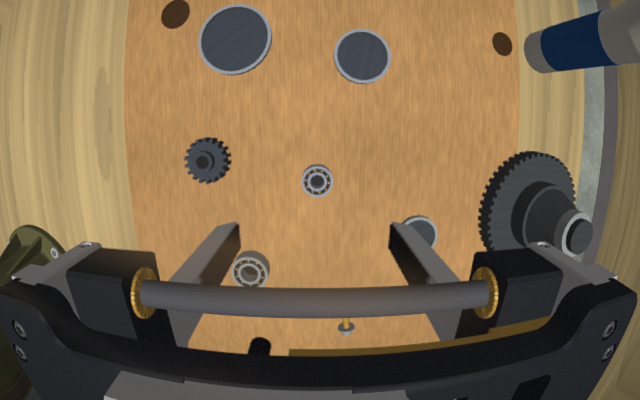

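The wrist view shows the small bearing at (317,180), the large dish at (235,39) and the small dish at (362,56). Everything is within a few mm of the predictions, so I'll refine from this picture.

```bash
python3 - <<'E'
from h import *
m=ctrl.camera_model("wrist");im=cv2.imread("pics/w1.png")[:,:,::-1].copy()
for n,s,r,z in(("B3",(317,180),26,.013),("dl",(235,39),44,.007),("ds",(362,56),38,.007),("B2 tilt",(250,270),24,.0115)):
    c,b,h=blob(im,s,r);print(n,c.round(1),b,castw(m,c,z).round(4)[:2])
E
```

```text
B3 [316.7 180.7] (301, 164, 32, 34) [0.5404 0.2018]
dl [234.4  39. ] (198, 4, 74, 71) [0.4381 0.3808]
ds [361.9  55.7] (333, 28, 59, 56) [0.5947 0.3565]
B2 tilt [249.9 272.3] (231, 250, 39, 45) [0.4498 0.0746]
```

Emit:
jog_arm:
  motion:
    - [-0.001,0.0025,0.045,0,0,0,0.6]
    - [0,0,0.045,0,0,0,0.6]
    - [0,0,0.045,0,0,0,0.5]
    - [0,0,0.04,0,0,0,0.4]
    - [0,0,0.015,0,0,0,0.3]
  squeeze: 20

```text
time_s: 2.9
ee_pos: [0.5366, 0.2031, 0.0122]
eef_rot: [-3.137, 0.001, 1.575]
force: [0.0, -0.5, 0.8]
grip_width: 0.0625
grip_force: 0.0
```

Emit:
jog_arm:
  motion:
    - [0,0,0.007,0,0,0,0.2]
    - [0,0,0,0,0,0,0.1]
    - [0,0,0,0,0,0,-0.1]
    - [0,0,0,0,0,0,-0.3]
    - [0,0,0,0,0,0,-1]

```text
time_s: 3.4
ee_pos: [0.5401, 0.2027, 0.01]
eef_rot: [3.139, -0.001, 1.571]
force: [-0.4, -0.1, 8.0]
grip_width: 0.0377
grip_force: 20.0
```

Emit:
jog_arm:
  motion:
    - [0,0,0,0,0,0,-1]
    - [0,0,0,0,0,0,-1]
    - [0,0,0,0,0,0,-1]

```text
time_s: 3.7
ee_pos: [0.5401, 0.2027, 0.01]
eef_rot: [3.139, -0.001, 1.571]
force: [-1.9, 0.0, 7.6]
grip_width: 0.0373
grip_force: 20.0
```

Emit:
jog_arm:
  motion:
    - [0,0,-0.01,0,0,0,-1]
    - [0,0,-0.025,0,0,0,-1]
    - [0,0,-0.025,0,0,0,-1]
    - [0.01,0.004,0,0,0,0,-1]
    - [0.03,0.011,0,0,0,0,-1]

```text
time_s: 4.2
ee_pos: [0.5547, 0.2417, 0.0694]
eef_rot: [3.141, -0.0, 1.569]
force: [-0.3, -0.3, -2.7]
grip_width: 0.0373
grip_force: 20.0
```

Emit:
jog_arm:
  motion:
    - [0.04,0.014,0,0,0,0,-1]
    - [0.04,0.014,0,0,0,0,-1]
    - [0.025,0.01,0,0,0,0,-1]
    - [0.007,0.002,0,0,0,0,-1]
    - [0,0,0,0,0,0,-1]

```text
time_s: 4.7
ee_pos: [0.5937, 0.3551, 0.0674]
eef_rot: [-3.14, 0.001, 1.572]
force: [-0.4, -0.7, -1.5]
grip_width: 0.0372
grip_force: 20.0
```

```bash
python3 - <<'E'
from h import *
m=ctrl.camera_model("wrist");im=ctrl.camera("wrist");o=ctrl.get_obs();print(o["ee_pos"],o["force"],o["grip_width"])
a=im[130:330,170:470];b=ctrl.camera("scene")[150:300,400:560]
cv2.imwrite("pics/w2.png",np.hstack([cv2.resize(a,(450,300)),cv2.resize(b,(320,300))])[:,:,::-1])
E
```

```text
[0.59375017 0.35410658 0.06761389] [-0.5278521   0.3198523  -0.49157795] 0.037082233749321264
```

View pics/w2.png

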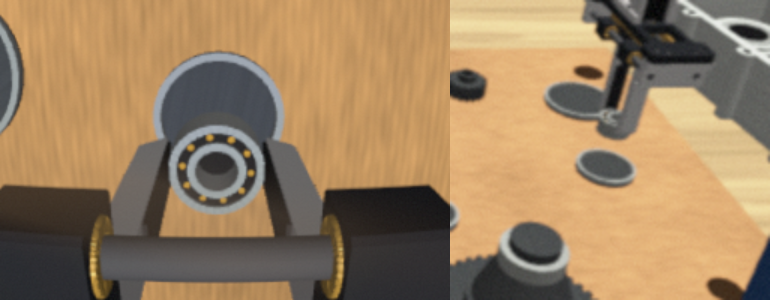

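Emit:
jog_arm:
  motion:
    - [0.001,0.001,0.02,0,0,0,-1]
    - [0,0,0.02,0,0,0,-1]
    - [0,0,0.008,0,0,0,-1]
    - [0,0,0.004,0,0,0,-1]
    - [0,0,0.002,0,0,0,-1]

```text
time_s: 5.3
ee_pos: [0.5955, 0.355, 0.015]
eef_rot: [3.141, -0.0, 1.571]
force: [0.8, 0.4, -1.5]
grip_width: 0.0373
grip_force: 20.0
```

Emit:
jog_arm:
  motion:
    - [0,0,0,0,0,0,-1]

```text
time_s: 5.4
ee_pos: [0.5955, 0.3553, 0.0151]
eef_rot: [3.141, -0.0, 1.571]
force: [0.1, 0.0, -0.2]
grip_width: 0.0375
grip_force: 20.0
```

Emit:
jog_arm:
  motion:
    - [0,0,0.0015,0,0,0,-1]
    - [0,0,0.001,0,0,0,-1]
    - [0,0,0,0,0,0,-1]

```text
time_s: 5.7
ee_pos: [0.5955, 0.3556, 0.0131]
eef_rot: [3.141, -0.0, 1.571]
force: [-2.5, -1.4, 5.5]
grip_width: 0.0371
grip_force: 20.0
```

Emit:
jog_arm:
  motion:
    - [0,0,0,0,0,0,-0.1]
    - [0,0,0,0,0,0,0.0]
    - [0,0,0,0,0,0,0.2]
    - [0,0,-0.01,0,0,0,0.3]
    - [0,0,-0.04,0,0,0,0.5]

```text
time_s: 6.2
ee_pos: [0.5934, 0.3544, 0.0588]
eef_rot: [-3.135, 0.003, 1.571]
force: [-0.3, 0.2, 0.5]
grip_width: 0.0661
grip_force: 0.0
```

Emit:
jog_arm:
  motion:
    - [0,0,-0.05,0,0,0,1]
    - [-0.03,-0.02,-0.03,0,0,0,1]
    - [-0.045,-0.02,0,0,0,0,1]
    - [-0.045,-0.02,0,0,0,0,1]
    - [-0.045,-0.02,0,0,0,0,1]

```text
time_s: 6.7
ee_pos: [0.5142, 0.1889, 0.1428]
eef_rot: [3.14, -0.0, 1.572]
force: [1.8, -0.6, -0.2]
grip_width: 0.0942
grip_force: 0.0
```

Emit:
jog_arm:
  motion:
    - [-0.045,-0.02,0,0,0,0,1]
    - [-0.045,-0.02,0,0,0,0,1]
    - [-0.02,-0.025,0,0,0,0,1]
    - [0,0,0,0,0,0,1]

```text
time_s: 7.1
ee_pos: [0.4487, 0.0784, 0.1428]
eef_rot: [3.141, 0.0, 1.569]
force: [0.4, -0.4, -0.6]
grip_width: 0.0941
grip_force: 0.0
```

```bash
cat > look.py <<'E'
from h import *
import sys
# args: picname then name:x,y,z,r guesses (world); finds blobs near the guess
m=ctrl.camera_model("wrist");im=ctrl.camera("wrist");print(ctrl.get_obs()["ee_pos"].round(4))
cv2.imwrite(f"pics/{sys.argv[1]}.png",im[:,:,::-1])
for a in sys.argv[2:]:
    n,v=a.split(":");x,y,z,r=map(float,v.split(","));p=projw(m,(x,y,z));q=projw(m,(x+r,y,z));R=int(1.3*np.hypot(*(p-q))+3)
    try: c,b,h=blob(im,tuple(int(t) for t in p),R);print(n,p.round(),R,c.round(1),b,castw(m,c,z).round(4)[:2])
    except Exception as e: print(n,p.round(),R,e)
E
python3 look.py w3 B2:.448,.077,.015,.025 ds:.595,.355,.01,.033 dl:.438,.38,.007,.047 dt:.675,.12,.007,.03
```

```text
[0.4501 0.0795 0.1431]
B2 [312. 192.] 34 [315.6 191.7] (290, 166, 52, 52) [0.4511 0.0774]
ds [442. -47.] 36 max() iterable argument is empty
dl [303. -75.] 57 max() iterable argument is empty
dt [506. 155.] 27 [506.6 152.2] (486, 128, 42, 50) [0.675  0.1234]
```

View pics/w3.png

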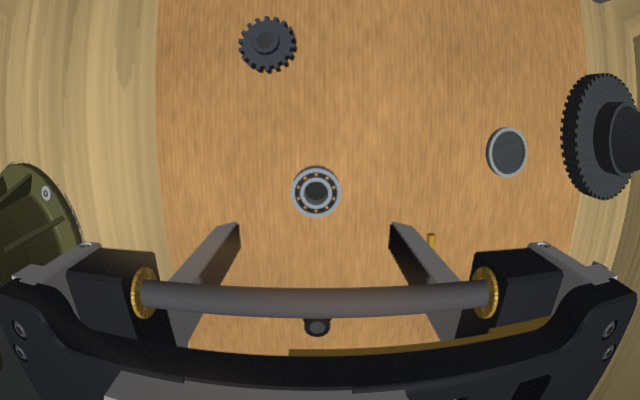

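Medium bearing at (316,192) and tiny dish at (507,152), as expected. Grasping the medium one.

Emit:
jog_arm:
  motion:
    - [-0.001,0.001,0.045,0,0,0,0.8]
    - [0,0,0.045,0,0,0,0.7]
    - [0,0,0.025,0,0,0,0.6]
    - [0,0,0.012,0,0,0,0.5]
    - [0,0,0.005,0,0,0,0.4]

```text
time_s: 7.65
ee_pos: [0.4517, 0.0798, 0.0095]
eef_rot: [-3.141, 0.0, 1.572]
force: [0.2, -0.6, 0.0]
grip_width: 0.0672
grip_force: 0.0
```

Emit:
jog_arm:
  motion:
    - [0,0,0,0,0,0,0.2]
    - [0,0,0,0,0,0,0.0]
    - [0,0,0,0,0,0,-1]
    - [0,0,0,0,0,0,-1]
    - [0,0,0,0,0,0,-1]

```text
time_s: 8.15
ee_pos: [0.4521, 0.0795, 0.0111]
eef_rot: [3.139, -0.0, 1.571]
force: [-1.2, 1.5, 8.2]
grip_width: 0.0494
grip_force: 20.0
```

Emit:
jog_arm:
  motion:
    - [0,0,-0.01,0,0,0,-1]
    - [0,0,-0.03,0,0,0,-1]
    - [0,0,-0.04,0,0,0,-1]
    - [0,0,-0.04,0,0,0,-1]
    - [0,0,0,0,0,0,-1]

```text
time_s: 8.65
ee_pos: [0.4534, 0.0795, 0.1353]
eef_rot: [3.133, -0.001, 1.571]
force: [0.1, -0.2, -2.3]
grip_width: 0.0492
grip_force: 20.0
```

Emit:
jog_arm:
  motion:
    - [-0.03,-0.001,0,0,0,0,-1]
    - [-0.045,-0.001,0,0,0,0,-1]
    - [-0.045,-0.001,0,0,0,0,-1]
    - [-0.045,-0.001,0,0,0,0,-1]
    - [-0.045,-0.001,0,0,0,0,-1]

```text
time_s: 9.15
ee_pos: [0.4457, -0.1324, 0.1297]
eef_rot: [-3.141, -0.0, 1.571]
force: [0.8, -0.4, -0.7]
grip_width: 0.0493
grip_force: 20.0
```

Emit:
jog_arm:
  motion:
    - [-0.045,-0.001,0,0,0,0,-1]
    - [-0.045,-0.001,0,0,0,0,-1]
    - [-0.045,-0.001,0,0,0,0,-1]
    - [-0.045,-0.001,0,0,0,0,-1]
    - [-0.045,-0.001,0,0,0,0,-1]

```text
time_s: 9.65
ee_pos: [0.4408, -0.3573, 0.1295]
eef_rot: [-3.141, -0.001, 1.571]
force: [0.3, 0.8, -2.8]
grip_width: 0.0492
grip_force: 20.0
```

Emit:
jog_arm:
  motion:
    - [-0.022,-0.001,0,0,0,0,-1]
    - [0,0,0,0,0,0,-1]
    - [0,0,0,0,0,0,-1]

```text
time_s: 9.95
ee_pos: [0.44, -0.3773, 0.1292]
eef_rot: [-3.141, -0.001, 1.571]
force: [0.3, 0.9, -1.8]
grip_width: 0.0493
grip_force: 20.0
```

```bash
python3 look.py w4 dm:.442,-.38,.007,.041 B4:.597,-.356,.013,.0135 B1:.551,-.204,.02,.031
```

```text
[ 0.4403 -0.3768  0.1295]
dm [315. 195.] 55 [315.1 201.7] (268, 152, 94, 98) [ 0.4418 -0.3872]
B4 [463. 174.] 17 [465.  173.5] (451, 160, 29, 29) [ 0.5991 -0.3555]
B1 [427.  23.] 40 [428.2  26.2] (396, 0, 66, 56) [ 0.552  -0.2078]
```

View pics/w4.png

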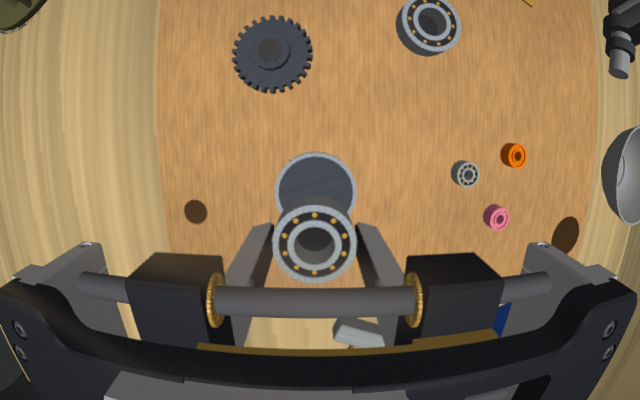

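The held medium bearing sits at (315,243) and its dish is centred near (315.5,192), which is about (.442,-.378). The tiny bearing is at (465,174) and the large one at (430,26). Lowering.

Emit:
jog_arm:
  motion:
    - [0.001,0.002,0.04,0,0,0,-1]
    - [0,0,0.04,0,0,0,-1]
    - [0,0,0.02,0,0,0,-1]
    - [0,0,0.008,0,0,0,-1]
    - [0,0,0.003,0,0,0,-1]

```text
time_s: 10.5
ee_pos: [0.4427, -0.3759, 0.0189]
eef_rot: [-3.141, -0.0, 1.572]
force: [1.6, 0.1, -1.3]
grip_width: 0.0495
grip_force: 20.0
```

Emit:
jog_arm:
  motion:
    - [0,0,0.002,0,0,0,-1]
    - [0,0,0.001,0,0,0,-1]
    - [0,0,0,0,0,0,-1]

```text
time_s: 10.8
ee_pos: [0.4428, -0.3769, 0.0168]
eef_rot: [3.141, 0.001, 1.571]
force: [0.3, 0.1, -2.0]
grip_width: 0.0498
grip_force: 20.0
```

Emit:
jog_arm:
  motion:
    - [0,0,0.0015,0,0,0,-1]
    - [0,0,0.0015,0,0,0,-1]
    - [0,0,0,0,0,0,-1]

```text
time_s: 11.1
ee_pos: [0.4427, -0.3769, 0.014]
eef_rot: [3.141, 0.001, 1.571]
force: [-3.0, 3.4, 9.2]
grip_width: 0.0494
grip_force: 20.0
```

Emit:
jog_arm:
  motion:
    - [0,0,0,0,0,0,0.15]
    - [0,0,0,0,0,0,0.25]
    - [0,0,0,0,0,0,0.4]
    - [0,0,-0.01,0,0,0,0.6]
    - [0,0,-0.04,0,0,0,0.8]

```text
time_s: 11.6
ee_pos: [0.4411, -0.3753, 0.0607]
eef_rot: [-3.137, -0.005, 1.571]
force: [-0.0, -0.5, 0.2]
grip_width: 0.0786
grip_force: 0.0
```

Emit:
jog_arm:
  motion:
    - [0,0,-0.045,0,0,0,1]
    - [0.0172,0.0109,-0.03,0,0,0,1]
    - [0.0344,0.0218,0,0,0,0,1]
    - [0.0344,0.0218,0,0,0,0,1]
    - [0.0344,0.0218,0,0,0,0,1]

```text
time_s: 12.1
ee_pos: [0.5194, -0.255, 0.1391]
eef_rot: [3.141, 0.001, 1.571]
force: [0.2, -1.0, -0.1]
grip_width: 0.0938
grip_force: 0.0
```

Emit:
jog_arm:
  motion:
    - [0.0344,0.0218,0,0,0,0,1]
    - [0.0172,0.0109,0,0,0,0,1]
    - [0,0,0,0,0,0,1]
    - [0,0,0,0,0,0,1]

```text
time_s: 12.5
ee_pos: [0.5513, -0.2048, 0.1384]
eef_rot: [3.141, 0.0, 1.572]
force: [0.3, -0.6, 0.1]
grip_width: 0.0941
grip_force: 0.0
```

```bash
python3 look.py w5 B1:.552,-.205,.022,.031
```

```text
[ 0.5511 -0.2053  0.1383]
B1 [314. 193.] 43 [316.  191.7] (284, 159, 65, 66) [ 0.5541 -0.2032]
```

Emit:
jog_arm:
  motion:
    - [0.001,0.002,0.045,0,0,0,1]
    - [0,0,0.04,0,0,0,1]
    - [0,0,0.025,0,0,0,0.9]
    - [0,0,0.012,0,0,0,0.8]
    - [0,0,0.005,0,0,0,0.7]
  squeeze: 30

```text
time_s: 13.05
ee_pos: [0.5529, -0.2044, 0.0105]
eef_rot: [-3.141, -0.0, 1.57]
force: [0.5, -0.5, 0.3]
grip_width: 0.0813
grip_force: 0.0
```

Emit:
jog_arm:
  motion:
    - [0,0,0,0,0,0,0.5]
    - [0,0,0,0,0,0,0.3]
    - [0,0,0,0,0,0,-1]
    - [0,0,0,0,0,0,-1]
    - [0,0,0,0,0,0,-1]

```text
time_s: 13.55
ee_pos: [0.554, -0.204, 0.0123]
eef_rot: [3.14, 0.001, 1.571]
force: [-0.8, 0.9, 6.9]
grip_width: 0.061
grip_force: 30.0
```

Emit:
jog_arm:
  motion:
    - [0,0,-0.01,0,0,0,-1]
    - [0,0,-0.03,0,0,0,-1]
    - [0,0,-0.04,0,0,0,-1]
    - [0,0,-0.04,0,0,0,-1]
    - [0,0,0,0,0,0,-1]

```text
time_s: 14.05
ee_pos: [0.5555, -0.2044, 0.1373]
eef_rot: [3.133, 0.004, 1.571]
force: [0.4, -0.7, -2.6]
grip_width: 0.0614
grip_force: 30.0
```

Emit:
jog_arm:
  motion:
    - [0.03,-0.006,0,0,0,0,-1]
    - [0.045,-0.009,0,0,0,0,-1]
    - [0.045,-0.009,0,0,0,0,-1]
    - [0.045,-0.009,0,0,0,0,-1]
    - [0.045,-0.009,0,0,0,0,-1]

```text
time_s: 14.55
ee_pos: [0.5102, 0.0081, 0.1305]
eef_rot: [-3.141, -0.0, 1.571]
force: [0.9, 0.5, -2.5]
grip_width: 0.0614
grip_force: 30.0
```

Emit:
jog_arm:
  motion:
    - [0.045,-0.009,0,0,0,0,-1]
    - [0.045,-0.009,0,0,0,0,-1]
    - [0.045,-0.009,0,0,0,0,-1]
    - [0.045,-0.009,0,0,0,0,-1]
    - [0.045,-0.009,0,0,0,0,-1]

```text
time_s: 15.05
ee_pos: [0.4651, 0.233, 0.1306]
eef_rot: [-3.141, 0.0, 1.571]
force: [0.8, -0.1, -2.6]
grip_width: 0.0614
grip_force: 30.0
```

Emit:
jog_arm:
  motion:
    - [0.045,-0.009,0,0,0,0,-1]
    - [0.045,-0.009,0,0,0,0,-1]
    - [0.04,-0.007,0,0,0,0,-1]
    - [0.018,-0.004,0,0,0,0,-1]
    - [0,0,0,0,0,0,-1]

```text
time_s: 15.55
ee_pos: [0.4361, 0.3808, 0.1302]
eef_rot: [-3.141, 0.001, 1.574]
force: [-0.1, -0.8, -2.7]
grip_width: 0.0612
grip_force: 30.0
```

```bash
python3 look.py w6 dl:.438,.379,.007,.047 ds:.595,.355,.012,.035
```

```text
[0.4366 0.3794 0.1302]
dl [315. 193.] 63 [314.9 201.7] (260, 144, 111, 113) [0.4377 0.3704]
ds [459. 217.] 37 [456.7 213.6] (428, 183, 58, 63) [0.5911 0.3586]
```

View pics/w6.png

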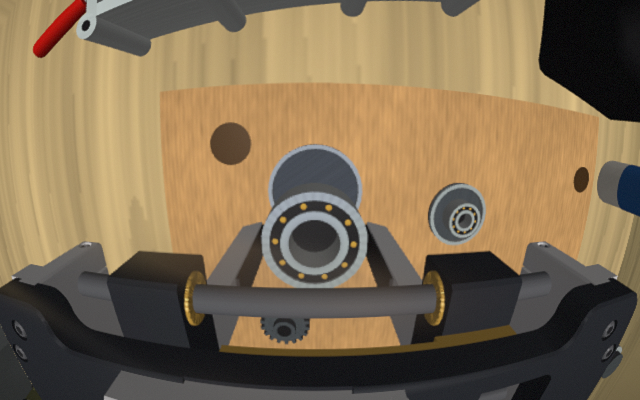

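The large bearing is held level at (315,240), and the dish below is centred near (315,190). The small bearing lies flat inside its dish at (463,219). Lowering.

Emit:
jog_arm:
  motion:
    - [0.001,0.0015,0.04,0,0,0,-1]
    - [0,0,0.04,0,0,0,-1]
    - [0,0,0.02,0,0,0,-1]
    - [0,0,0.009,0,0,0,-1]
    - [0,0,0.003,0,0,0,-1]

```text
time_s: 16.1
ee_pos: [0.439, 0.3793, 0.0186]
eef_rot: [-3.141, 0.001, 1.57]
force: [-0.2, -1.1, -3.0]
grip_width: 0.0615
grip_force: 30.0
```

Emit:
jog_arm:
  motion:
    - [0,0,0.0015,0,0,0,-1]
    - [0,0,0.0015,0,0,0,-1]
    - [0,0,0,0,0,0,-1]

```text
time_s: 16.4
ee_pos: [0.4391, 0.3805, 0.0168]
eef_rot: [3.141, -0.001, 1.571]
force: [0.6, 0.1, -2.6]
grip_width: 0.0615
grip_force: 30.0
```

Emit:
jog_arm:
  motion:
    - [0,0,0.001,0,0,0,-1]
    - [0,0,0.001,0,0,0,-1]
    - [0,0,0,0,0,0,-1]

```text
time_s: 16.7
ee_pos: [0.439, 0.3806, 0.0153]
eef_rot: [3.141, -0.001, 1.571]
force: [-4.1, -4.0, 10.4]
grip_width: 0.0609
grip_force: 30.0
```

Emit:
jog_arm:
  motion:
    - [0,0,0,0,0,0,0.4]
    - [0,0,0,0,0,0,0.5]
    - [0,0,0,0,0,0,0.7]
    - [0,0,-0.01,0,0,0,0.9]
    - [0,0,-0.04,0,0,0,1]

```text
time_s: 17.2
ee_pos: [0.4371, 0.3791, 0.0617]
eef_rot: [-3.136, 0.004, 1.571]
force: [-0.9, 0.4, 0.5]
grip_width: 0.0906
grip_force: 0.0
```

Emit:
jog_arm:
  motion:
    - [0,0,-0.045,0,0,0,1]
    - [-0.02,0.0045,-0.03,0,0,0,1]
    - [-0.045,0.01,0,0,0,0,1]
    - [-0.045,0.01,0,0,0,0,1]
    - [0,0,0,0,0,0,1]

```text
time_s: 17.7
ee_pos: [0.4642, 0.2666, 0.14]
eef_rot: [3.141, 0.0, 1.568]
force: [0.1, -0.6, -0.4]
grip_width: 0.0941
grip_force: 0.0
```

```bash
python3 look.py w7 dl:.438,.380,.012,.04 ds:.595,.355,.012,.034
```

```text
[0.4639 0.2686 0.14  ]
dl [286.  78.] 56 [286.3  78.4] (239, 33, 95, 92) [0.4384 0.3798]
ds [439. 107.] 39 [436.7 106.8] (406, 74, 62, 67) [0.5922 0.3554]
```

View pics/w7.png

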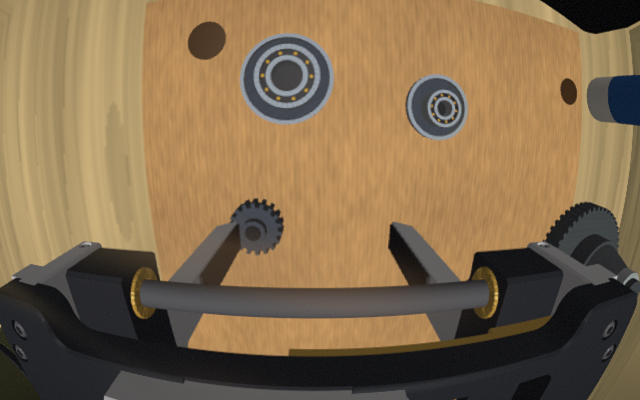

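```bash
python3 - <<'E'
from h import *
m=ctrl.camera_model("wrist")
print(castw(m,(444.5,108),.023),castw(m,(436.7,107),.008),castw(m,(287,75.5),.029),castw(m,(287,78.5),.008))
E
```

```text
[0.5959923 0.3562944 0.023    ] [0.59347245 0.35764678 0.008     ] [0.44013491 0.38213094 0.029     ] [0.43836037 0.38228515 0.008     ]
```

Emit:
jog_arm:
  motion:
    - [-0.045,0.0095,0,0,0,0,1]
    - [-0.045,0.0095,0,0,0,0,1]
    - [-0.045,0.0095,0,0,0,0,1]
    - [-0.045,0.0095,0,0,0,0,1]
    - [-0.045,0.0095,0,0,0,0,1]

```text
time_s: 18.25
ee_pos: [0.5112, 0.0446, 0.1395]
eef_rot: [3.141, -0.0, 1.572]
force: [0.4, 0.0, 0.2]
grip_width: 0.0935
grip_force: 0.0
```

Emit:
jog_arm:
  motion:
    - [-0.045,0.0095,0,0,0,0,1]
    - [-0.045,0.0095,0,0,0,0,1]
    - [-0.045,0.0095,0,0,0,0,1]
    - [-0.045,0.0095,0,0,0,0,0.6]
    - [-0.045,0.0095,0,0,0,0,0.3]

```text
time_s: 18.75
ee_pos: [0.5592, -0.1806, 0.1394]
eef_rot: [3.141, 0.0, 1.572]
force: [0.7, 0.9, -0.3]
grip_width: 0.0814
grip_force: 0.0
```

Emit:
jog_arm:
  motion:
    - [-0.045,0.0095,0,0,0,0,0]
    - [-0.045,0.0095,0,0,0,0,0]
    - [-0.045,0.0095,0,0,0,0,0]
    - [-0.035,0.009,0,0,0,0,0]
    - [0,0,0,0,0,0,0]

```text
time_s: 19.25
ee_pos: [0.5964, -0.3525, 0.1382]
eef_rot: [-3.141, 0.0, 1.569]
force: [0.2, 0.5, -0.1]
grip_width: 0.0469
grip_force: 0.0
```

Emit:
jog_arm:
  motion:
    - [0,0,0,0,0,0,0]
    - [0,0,0,0,0,0,0]

```text
time_s: 19.45
ee_pos: [0.5965, -0.3481, 0.1391]
eef_rot: [3.142, -0.0, 1.573]
force: [0.1, 0.2, 0.1]
grip_width: 0.0467
grip_force: 0.0
```

```bash
python3 look.py w8 B4:.598,-.3555,.015,.0135 dm:.442,-.378,.012,.03
```

```text
[ 0.5965 -0.3481  0.1393]
B4 [315. 199.] 20 [317.  198.7] (303, 184, 29, 30) [ 0.6003 -0.3555]
dm [175. 217.] 34 [176.3 215.7] (145, 183, 64, 68) [ 0.4445 -0.376 ]
```

View pics/w8.png

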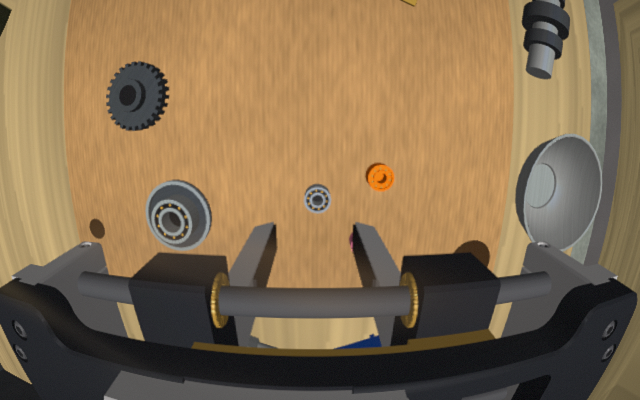

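The tiny bearing is at (317,199), the orange ring at (380,178), and the pink one is behind the right finger. The medium bearing lies flat in its dish. A narrow opening will clear both decoys.

Emit:
jog_arm:
  motion:
    - [-0.0075,0.003,0.03,0,0,0,-0.15]
    - [0,0,0.045,0,0,0,-0.15]
    - [0,0,0.035,0,0,0,-0.15]
    - [0,0,0.012,0,0,0,-0.15]
    - [0,0,0.006,0,0,0,-0.15]
  squeeze: 15

```text
time_s: 20.0
ee_pos: [0.5992, -0.3563, 0.0108]
eef_rot: [-3.141, -0.0, 1.572]
force: [0.6, 1.5, 0.2]
grip_width: 0.0398
grip_force: 0.0
```

Emit:
jog_arm:
  motion:
    - [0,0,0,0,0,0,-0.3]
    - [0,0,0,0,0,0,-0.4]
    - [0,0,0,0,0,0,-1]
    - [0,0,0,0,0,0,-1]
    - [0,0,0,0,0,0,-1]

```text
time_s: 20.5
ee_pos: [0.5998, -0.3575, 0.013]
eef_rot: [3.139, 0.001, 1.571]
force: [-0.5, 0.8, 7.7]
grip_width: 0.0263
grip_force: 15.0
```

Emit:
jog_arm:
  motion:
    - [0,0,-0.01,0,0,0,-1]
    - [0,0,-0.03,0,0,0,-1]
    - [0,0,-0.04,0,0,0,-1]
    - [0,0,-0.04,0,0,0,-1]
    - [0,0,0,0,0,0,-1]

```text
time_s: 21.0
ee_pos: [0.6009, -0.3584, 0.1387]
eef_rot: [3.133, 0.006, 1.571]
force: [0.6, -0.0, -1.2]
grip_width: 0.026
grip_force: 15.0
```

Emit:
jog_arm:
  motion:
    - [0.03,0.005,0,0,0,0,-1]
    - [0.045,0.007,0,0,0,0,-1]
    - [0.045,0.007,0,0,0,0,-1]
    - [0.045,0.007,0,0,0,0,-1]
    - [0.045,0.007,0,0,0,0,-1]

```text
time_s: 21.5
ee_pos: [0.6318, -0.1454, 0.1313]
eef_rot: [3.141, 0.0, 1.571]
force: [0.3, -0.7, -1.4]
grip_width: 0.0259
grip_force: 15.0
```

Emit:
jog_arm:
  motion:
    - [0.045,0.007,0,0,0,0,-1]
    - [0.045,0.007,0,0,0,0,-1]
    - [0.045,0.007,0,0,0,0,-1]
    - [0.045,0.007,0,0,0,0,-1]
    - [0.045,0.007,0,0,0,0,-1]

```text
time_s: 22.0
ee_pos: [0.6668, 0.0797, 0.1313]
eef_rot: [3.141, 0.0, 1.571]
force: [1.0, -0.4, -0.1]
grip_width: 0.0259
grip_force: 15.0
```

Emit:
jog_arm:
  motion:
    - [0.03,0.005,0,0,0,0,-1]
    - [0.014,0.002,0,0,0,0,-1]
    - [0,0,0,0,0,0,-1]
    - [0,0,0,0,0,0,-1]

```text
time_s: 22.4
ee_pos: [0.6737, 0.1207, 0.1309]
eef_rot: [-3.141, 0.0, 1.571]
force: [-0.0, 0.3, -0.6]
grip_width: 0.026
grip_force: 15.0
```

```bash
python3 look.py w9 dt:.675,.122,.007,.03
```

```text
[0.6738 0.1202 0.131 ]
dt [314. 190.] 41 [315.9 194.7] (287, 159, 60, 73) [0.6764 0.1174]
```

View pics/w9.png

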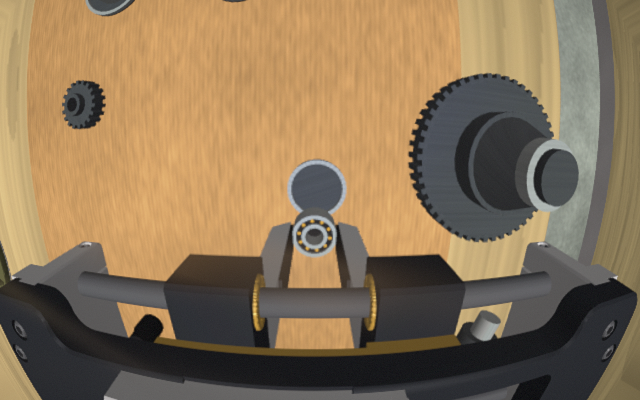

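```bash
python3 - <<'E'
from h import *
m=ctrl.camera_model("wrist")
print(castw(m,(410,160),.03),castw(m,(456,155),.05),castw(m,(527,178),.1))
m=ctrl.camera_model("side");print(cast(m,(393,163),.02),cast(m,(413,150),.06))
E
```

```text
[0.76474495 0.15593463 0.03      ] [0.80313392 0.16419236 0.05      ] [0.84957263 0.1533774  0.1       ]
[0.76821201 0.16889725 0.02      ] [0.82406704 0.16374773 0.06      ]
```

Dish centred near (317,188); the tall gear tower starts beyond x=.80, so the gripper body clears it. Lowering.

Emit:
jog_arm:
  motion:
    - [0.002,0.002,0.04,0,0,0,-1]
    - [0,0,0.04,0,0,0,-1]
    - [0,0,0.02,0,0,0,-1]
    - [0,0,0.008,0,0,0,-1]
    - [0,0,0.003,0,0,0,-1]

```text
time_s: 22.95
ee_pos: [0.6759, 0.1227, 0.0199]
eef_rot: [-3.141, 0.0, 1.57]
force: [0.6, 0.3, -0.1]
grip_width: 0.0259
grip_force: 15.0
```

Emit:
jog_arm:
  motion:
    - [0,0,0.0015,0,0,0,-1]
    - [0,0,0.0015,0,0,0,-1]
    - [0,0,0,0,0,0,-1]

```text
time_s: 23.25
ee_pos: [0.6762, 0.1239, 0.0178]
eef_rot: [3.14, -0.0, 1.571]
force: [0.2, -0.3, 0.2]
grip_width: 0.0261
grip_force: 15.0
```

Emit:
jog_arm:
  motion:
    - [0,0,0.001,0,0,0,-1]
    - [0,0,0.001,0,0,0,-1]
    - [0,0,0,0,0,0,-1]

```text
time_s: 23.55
ee_pos: [0.6761, 0.124, 0.016]
eef_rot: [3.141, -0.0, 1.571]
force: [-3.3, 0.4, 6.6]
grip_width: 0.0257
grip_force: 15.0
```

Contact. Releasing, then rising and checking from the -y side.

Emit:
jog_arm:
  motion:
    - [0,0,0,0,0,0,-0.35]
    - [0,0,0,0,0,0,-0.25]
    - [0,0,0,0,0,0,-0.1]
    - [0,0,-0.01,0,0,0,0]
    - [0,0,-0.04,0,0,0,0.2]

```text
time_s: 24.05
ee_pos: [0.6737, 0.1236, 0.0618]
eef_rot: [-3.134, 0.001, 1.571]
force: [-0.1, -0.4, 0.7]
grip_width: 0.0521
grip_force: 0.0
```

Emit:
jog_arm:
  motion:
    - [0,0,-0.045,0,0,0,0.5]
    - [-0.02,0,-0.03,0,0,0,0.5]
    - [-0.04,0,0,0,0,0,0.5]
    - [-0.02,0,0,0,0,0,0.5]
    - [0,0,0,0,0,0,0.5]

```text
time_s: 24.55
ee_pos: [0.6756, 0.0414, 0.1399]
eef_rot: [-3.141, 0.0, 1.568]
force: [-0.0, 0.5, -0.1]
grip_width: 0.07
grip_force: 0.0
```

```bash
python3 look.py w10 dt:.676,.123,.008,.03
python3 - <<'E'
from h import *
a=cv2.imread("pics/w10.png");s=ctrl.camera("side")[:,:,::-1]
t=np.vstack([cv2.resize(a[100:250,220:420],(400,300)),cv2.resize(s[130:220,240:400],(400,225))])
cv2.imwrite("pics/fin.png",np.hstack([t,cv2.resize(s[230:350,250:350],(400,525))]))
E
```

```text
[0.6756 0.0431 0.1396]
dt [313. 110.] 42 [314.2 109.1] (284, 80, 61, 59) [0.6768 0.1236]
```

View pics/fin.png

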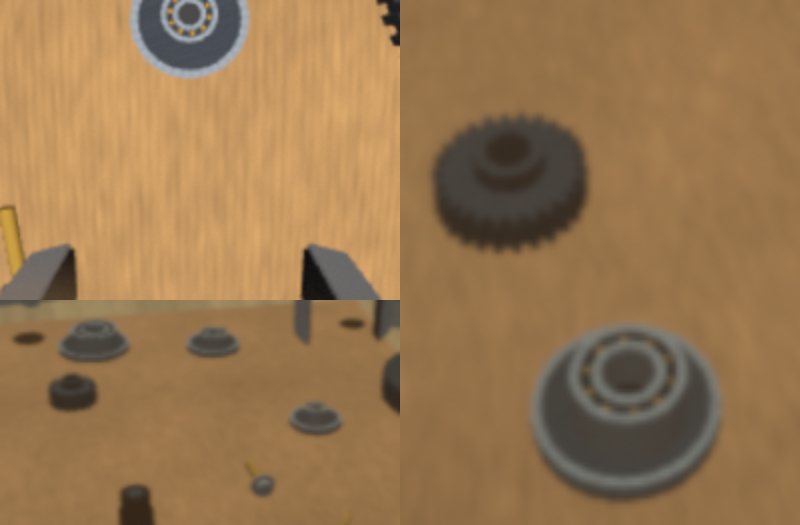

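All four bearings are flat in their dishes and the gears haven't moved. Handing in.

```bash
python3 -c "
from station import ctrl
print(ctrl.hand_in())"
```

```text
the job is handed in; nothing more can be done
None
```

I put all four bearings flat in their matching dishes, left both gears where they were, and handed the job in at about 25 s; the hand-in did not return a verdict.

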